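# Find and reject the weak board clip by its card pull

### The job

One of the three spring clips in the test rack has gone weak. Draw the gauge card gently and level out of every clip, feeling how hard each one holds, and leave the cards on the bench; then lift the clip that held its card most weakly out of its nest and set it gently, upright, inside the red reject tray. The two sound clips stay in their nests, and the other things on the bench are left alone.

Things in the scene. Friction and masses are not known exactly. Their poses are not given: they have to be found in the camera images.
- rack: Fixed aluminium test rack, 96 (x) x 306 (y) x 17 mm; origin at its underside centre, on the bench; front is -x. Three nests along y, 100 mm apart: 4 mm floor, lips (blue at the sides) 13 mm high above it, play 1.5 mm in x, 5 mm in y. A clip lies loose, upright, in each. The front lip takes the pull: draw cards straight out along the rack's -x, level; lifting a card lifts its clip.
- nest_1 (a point): Floor centre of the left (+y) nest, 4 mm above the bench, axes as the rack's; a spring clip's underside centre lies here. All three clips look alike, about 250 g; only the pull tells the weak one. Clip base: dark steel, 70 (x) x 40 (y) x 14 mm, mouth at x -35 mm. To grasp: two steel cheeks at its rear, x +5 to +35 mm, 40 mm across y, 14 to 46 mm above its underside.
- card_1: Gauge card in the left (+y) nest's clip, 50 g. Origin: underside centre of its yellow foot (30 x 26 x 8 mm) on the bench. On it a yellow handle post 16 x 16 mm, 8 to 58 mm above the bench. A green blade 22 mm wide (a 14 mm neck up to x 20 mm), 18 to 22 mm above the bench, runs to 74 mm along the card's +x; its last 26 mm are in the clip. 30 mm of level pull along -x frees it; it then stands by itself.
- nest_2 (a point): Floor centre of the middle nest, 4 mm above the bench, axes as the rack's; its clip's underside centre lies here; clip as at nest_1. The clip's orange jaw (26 mm wide) is hinged between the cheeks at x +18 mm, sprung shut, and bears on the card at x -30 mm; its thumb lever stands between the cheeks, up to 52 mm above the clip's underside.
- card_2: Gauge card in the middle nest's clip; shape as card_1. Drag is nearly even over the first 20 mm. Sound clips drag about 6 to 11 N while sliding (4 to 6 N remain after a stop), the weak one half as much as the other two or less (0 to 2 N remain). Friction differs from day to day, so compare all three. Pressing the card down rubs its foot on the bench and hides the difference.
- nest_3 (a point): Floor centre of the right (-y) nest, 4 mm above the bench, axes as the rack's; its clip's underside centre lies here; clip as at nest_1 and nest_2.
- card_3: Gauge card in the right (-y) nest's clip; shape as card_1, drag as told at card_2.
- tray: Red reject tray, fixed, 160 (x) x 140 (y) mm, 22 mm tall, walls and floor 4 mm thick; origin at the centre of its underside, on the bench.
- tester: Bystander: black hand-held tester with coloured lamps, 100 x 160 x 36 mm; origin at its underside centre. Leave alone.
- interface: Bystander: silver interface box, 80 x 110 x 32 mm; origin at its underside centre. Leave alone.
- tin: Bystander: small open brass-coloured tin, 84 mm across, 35 mm tall; origin at its underside centre. Leave alone.
- jar: Bystander: white jar, 60 mm across, 70 mm tall; origin at its underside centre. Leave alone.
- driver: Bystander: red-handled screwdriver, 170 mm, lying; origin at its underside centre. Leave alone.
- module: Bystander: loose green circuit module, 75 x 100 x 16 mm; origin at its underside centre. Leave alone.
Mind the look-alikes: they are no part of the job. What is shaped like the card_3 but purple is not meant. What is shaped like the card_1 but blue or purple is not meant.

How it is judged:
By the outcome, as a careful person would: the job done as asked, in the order asked, and still so for the second after the job is handed in, with the robot touching nothing.
It also fails if it takes over 67 s, if anything falls off the work surface, if the arm or the gripper's body presses on something with over 40 N, if the wrist force passes 120 N, or if a joint passes its speed limit or range.

### The arm

A 6-joint arm with a two-finger parallel gripper is mounted at the origin on the work surface. World frame = base frame: x ahead of the robot, y to its left, z up, the work surface at z = 0. Lengths are in m, angles in degrees, forces in N, time in s.
With the tool pointing down it reaches from about 0.35 to 0.875 m from the base axis. Payload 4.2 kg.
Tool frame: the origin (TCP) lies midway between the tips of the shut fingers; the grasp point (between the pads) lies 19 mm behind it; z points along the fingers, y is the line along which they close (so a half turn about z gives the same grasp; the last joint's range is limited). The gripper opens to 87 mm and grips with 3 to 60 N. Pads are 19 mm wide; open, the fingers measure 117 mm over their backs; the gripper's body (75 mm by 190 mm) begins 51 mm behind the grasp point.
Start: joints at [-49.698, 22.042, 0.453, 0, -68.411, -14.817], TCP at [0.269, -0.564, 0.223] pointing down, gripper open.
Joint ranges: [-179.83, 179.83], [-69.29, 118.12], [-61.27, 80.66], [-181.25, 117.63], [-171.15, -9.14], [-177.46, 177.46]. Speed limits (degrees/s): [159.86, 159.86, 180, 180, 180, 180].

### API

Orientations are given as a 3x3 rotation matrix whose columns are the frame's x, y, z axes.
In Python, from station import r, cams gives the robot as it stands.
- The arm moves only by the tool play_rows, never from a script. Its argument "commands" is text: rows parted by semicolons, each of 6 numbers parted by spaces: the shift along the world's x, y, z normalised to -1 to 1, where 1 is 30 mm, then the turn, a rotation vector about the world's x, y, z normalised to -1 to 1, where 1 is 0.15 rad. A call has 1 to 20 rows; each row shifts and turns the commanded pose from where the row before left it; what a row does not reach is not made up. A row lasts 1/10 s, in which the tool goes at most 50 mm and 8.59 degrees, less where a joint would pass 70% of its speed; a pose out of reach is approached as far as the arm can. A call with a number of a shift or a turn outside -1 to 1 is refused whole. A call with a gripper value outside its range is refused whole. "grip" is the finger opening in mm, from 0 to 87, set as the call begins (left out, the last holds). The fingers move at their own pace and stop on an object; the grip force is fixed at half the most. Time passes only in rows, so rows that do not move let the fingers close. It gives the time, the measured TCP pose, the force, the opening and the grip force at its end, in the units of the state.
- r.sense(): the state, without advancing time (a new reading comes with each control period).
- cams.capture(name): name is "scene" or "top" or "wrist"; returns (picture, depth): 480x640x3 uint8, blue, green, red; 480x640 float32, m along the optical axis (not along the pixel's ray), 0 where there is no reading.
- cams.camera_info(name): a dict with "mtx" (3x3 intrinsics, pixels), "R" (3x3) and "t" (3): a world point X has camera coordinates R X + t. Camera axes: x right, y down, z forward; pixel columns grow to the right and rows downward; lengths in m; the calibration is good to about 2 mm. A picture is of the moment at which its call begins: read the wrist's pose just before it. camera_info takes no time and is no camera call; for the wrist camera it gives the pose at the moment of the call.
- r.finish_job(): hands the job in; it is judged then, once.
The state is a dict: "time_s": time; "joints": joint angles; "joint_velocities": joint speeds; "effort": joint torques, N m; "tcp_pos": TCP position; "ee_rot": TCP orientation; "wrist_force": force on the tool from outside, world axes, zero at the start; "moment": the same for the moment, N m; "gripper_width": opening from 0.0 (shut) to 1.0 (fully open); "gripper_force": force on a finger pad.
Only numpy, scipy, OpenCV 4.12 (cv2) and the standard library are available. Lean on these libraries where they do the work, as an engineer would, in place of code of your own. Each camera call takes 0.05 s, during which the arm holds its last target. There are 200 camera calls.

## Working session

There is one attempt and no reset: what is moved stays moved. The work goes in short steps, Python scripts to look and compute and a tool call to move; the robot and the scene stay as the last step left them, time stands still between calls to the robot, and variables do not carry over. Pictures are saved under pics/ and viewed, at most 10 in all, crops included, and the job is handed in when it is done.

Besides the shell and the picture viewer there is one more tool, called as name(argument=value, ...) on one line, values as JSON. play_rows: Moves the arm, as the interface text tells. Scaled input: -1 to 1 covers 30 mm each way for a shift and 0.15 rad each way for a turn. Its arguments: {"type":"object","properties":{"commands":{"type":"string"},"grip":{"type":"number"}},"required":["commands"]}

```bash
mkdir -p pics; cat > h.py <<'E'
import numpy as np,cv2
from station import r,cams
def cap(n):
    i=cams.camera_info(n); p,d=cams.capture(n); return p,d,i
def world(d,i):
    v,u=np.mgrid[:480,:640]; K=i["mtx"]; K=np.array(K)
    c=np.stack([(u-K[0,2])/K[0,0]*d,(v-K[1,2])/K[1,1]*d,d],-1)
    return (c-np.array(i["t"]).ravel())@np.array(i["R"])
E
python3 - <<'E'
from h import *
for n in("top","scene"):
    p,d,i=cap(n); cv2.imwrite(f"pics/{n}0.png",p); np.savez(f"{n}0.npz",p=p,w=world(d,i),d=d)
    print(n,np.array(i["R"]).round(3).tolist(),i["t"],np.array(i["mtx"]).tolist())
s=r.sense();print(s)
E
```

```text
top [[-0.006, -1.0, -0.005], [-0.991, 0.006, -0.131], [0.131, 0.004, -0.991]] [0.01289158 0.47983195 1.48943505] [[561.9708636930966, 0.0, 324.24815712514277], [0.0, 561.9708636930966, 247.4242801119382], [0.0, 0.0, 1.0]]
scene [[0.797, 0.604, 0.002], [0.504, -0.663, -0.553], [-0.332, 0.442, -0.833]] [-0.38728234 -0.20997283  1.42462195] [[507.6046302523198, 0.0, 321.7546120162768], [0.0, 507.6046302523198, 242.17102959233293], [0.0, 0.0, 1.0]]
{'time_s': 0.1, 'joints': array([-4.96974958e+01,  2.20872615e+01,  3.88214971e-01, -2.35825743e-02,
       -6.84121226e+01, -1.48181336e+01]), 'joint_velocities': array([ 0.04916353, -0.09742774,  0.18255273,  0.06536361,  0.01576815,
       -0.01859473]), 'effort': array([-3.62868550e-04, -3.91689634e+01,  1.87934196e+01,  4.23186466e+00,
        1.34513149e-02, -8.77014395e-05]), 'tcp_pos': array([ 0.2687096 , -0.5636957 ,  0.22156809]), 'ee_rot': array([[-9.02767934e-01, -4.30126877e-01, -9.63110201e-04],
       [-4.30127937e-01,  9.02766290e-01,  1.72725504e-03],
       [ 1.26524608e-04,  1.97357107e-03, -9.99998045e-01]]), 'wrist_force': array([ 0.15111135, -0.44467613,  0.32775463]), 'moment': array([-0.0309732 ,  0.01208466, -0.00681216]), 'gripper_force': 0.0, 'gripper_width': 0.9982181206412094}
```

View pics/top0.png

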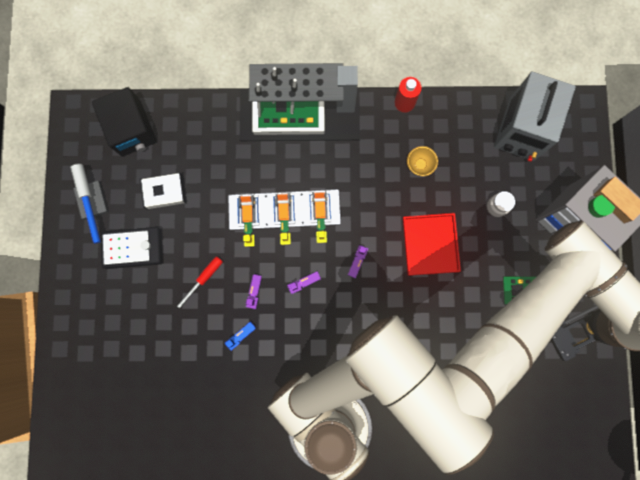

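View pics/scene0.png

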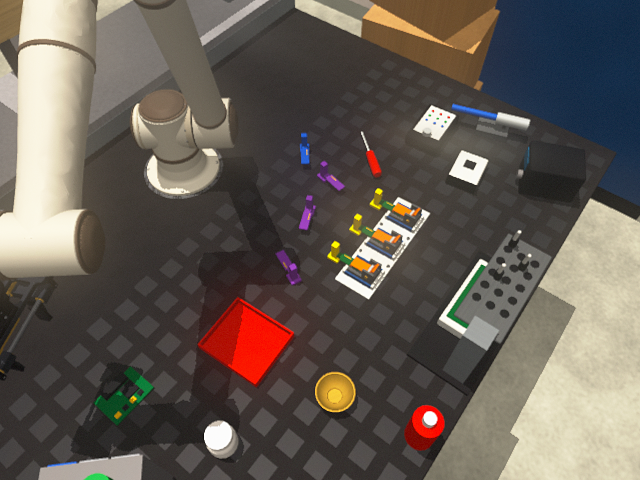

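The top view shows the rack at (284,209). The yellow cards are at (249,240), (285,239) and (321,237), with nest 1 on the left. The purple look-alikes are at (253,291), (304,282) and (358,262), a blue one is at (240,335), and the red tray is at (432,244). Only the yellow cards are in clips. Next I'll measure them and make one enlarged crop.

```bash
python3 - <<'E'
from h import *
for n in("top","scene"):
    z=np.load(n+"0.npz");p,w=z["p"],z["w"];hsv=cv2.cvtColor(p,cv2.COLOR_BGR2HSV)
    H,S,V=[hsv[...,k].astype(int) for k in range(3)]
    def comps(m,mn):
        k,l,st,c=cv2.connectedComponentsWithStats(m.astype(np.uint8))
        return [(l==j,c[j]) for j in range(1,k) if st[j,4]>=mn]
    print(n)
    near=(w[...,0]>.3)&(w[...,0]<.8)&(w[...,1]<.35)&(w[...,1]>-.5)
    for m,c in comps((abs(H-29)<4)&(S>150)&(V>100)&near,15):
        q=w[m]; t=q[q[:,2]>q[:,2].max()-.012]
        print("yellow",c.round(),m.sum(),"top",np.median(t,0).round(4),((t.max(0)+t.min(0))/2).round(4),"z",q[:,2].min().round(3),q[:,2].max().round(3))
    for m,c in comps((abs(H-12)<5)&(S>150)&(V>100)&near,30):
        q=w[m];print("orange",c.round(),((q.max(0)+q.min(0))/2).round(4),q[:,2].max().round(3))
    for m,c in comps(((H<4)|(H>176))&(S>180)&near,600):
        q=w[m];q=q[q[:,2]>.016];print("tray",c.round(),cv2.minAreaRect(q[:,:2].astype(np.float32)),q[:,2].max())
    m=(S<60)&(V>150)&near&(abs(w[...,2]-.017)<.006)
    for mm,c in comps(cv2.morphologyEx(m.astype(np.uint8),cv2.MORPH_CLOSE,np.ones((3,3))),100):
        q=w[mm&m];print("rack",c.round(),mm.sum(),cv2.minAreaRect(q[:,:2].astype(np.float32)),np.median(q[:,2]))
    if n=="top": cv2.imwrite("pics/crop0.png",cv2.resize(p[180:250,220:350],None,fx=6,fy=6,interpolation=cv2.INTER_CUBIC))
E
```

```text
top
yellow [321. 236.] 118 top [0.5132 0.0182 0.0564] [0.513  0.017  0.0595] z -0.007 0.065
yellow [285. 238.] 120 top [0.5086 0.1172 0.0589] [0.5084 0.1173 0.0589] z -0.004 0.065
yellow [249. 240.] 123 top [0.5035 0.218  0.0575] [0.5037 0.2171 0.0592] z -0.007 0.065
orange [319. 195.] [0.6207 0.0233 0.05  ] 0.063
orange [282. 197.] [0.6163 0.1225 0.0487] 0.061
orange [245. 199.] [0.6113 0.2223 0.0485] 0.06
orange [322. 213.] [0.5841 0.021  0.0326] 0.041
orange [282. 215.] [0.5811 0.1225 0.0299] 0.04
orange [249. 217.] [0.5743 0.2198 0.0324] 0.04
tray [431. 244.] ((0.4894185960292816, -0.28214171528816223), (0.16055752336978912, 0.14174871146678925), 4.145214080810547) 0.031068175546345094
scene
yellow [378. 191.] 32 top [0.504  0.2176 0.0568] [0.5042 0.2172 0.0574] z -0.005 0.063
yellow [374. 204.] 36 top [0.4976 0.2092 0.0066] [0.5027 0.2143 0.0103] z -0.006 0.016
yellow [357. 216.] 33 top [0.508  0.1183 0.0562] [0.5069 0.1179 0.0562] z -0.001 0.06
yellow [354. 230.] 39 top [0.5025 0.1091 0.024 ] [0.5025 0.1091 0.024 ] z -0.006 0.027
yellow [335. 244.] 40 top [0.5134 0.0173 0.057 ] [0.5125 0.0176 0.0562] z -0.004 0.061
yellow [332. 257.] 45 top [0.5066 0.0101 0.0222] [0.5068 0.0098 0.0228] z -0.003 0.026
orange [398. 211.] [0.5741 0.2134 0.0367] 0.047
orange [416. 212.] [0.612  0.2236 0.0378] 0.058
orange [379. 239.] [0.5804 0.1142 0.0382] 0.049
orange [396. 239.] [0.6162 0.1242 0.0374] 0.057
orange [374. 268.] [0.6202 0.024  0.037 ] 0.058
tray [246. 341.] ((0.4883001148700714, -0.28249412775039673), (0.16207584738731384, 0.1415383666753769), 3.591909885406494) 0.028134030230641278
```

View pics/crop0.png

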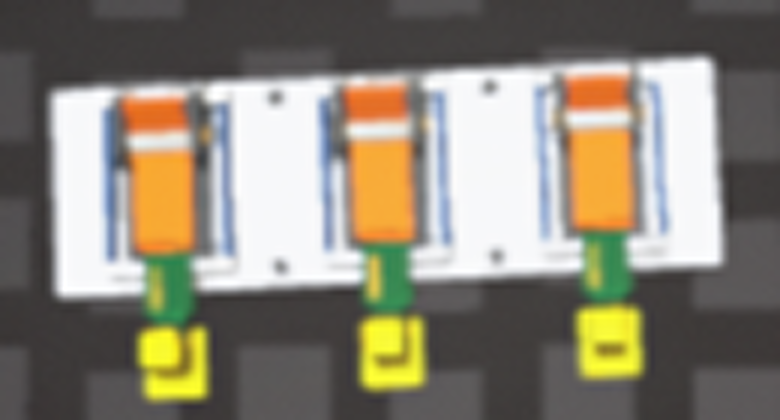

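The crop confirms three yellow cards with green blades in the orange-jawed clips. The card spacing is 100 mm and the post tops read 58 mm, as expected. Rack yaw is about 2.7°. I'll start with card 3, at (0.513, 0.0175).

play_rows(commands="0.4 0.97 -0.1 0 0 -0.13;0.4 0.97 -0.1 0 0 -0.13;0.4 0.97 -0.1 0 0 -0.13;0.4 0.97 -0.1 0 0 -0.13;0.4 0.97 -0.1 0 0 -0.13;0.4 0.97 -0.1 0 0 -0.13;0.4 0.97 -0.1 0 0 -0.13;0.4 0.97 -0.1 0 0 -0.13;0.4 0.97 -0.1 0 0 -0.13;0.4 0.97 -0.1 0 0 -0.13;0.4 0.97 -0.1 0 0 -0.13;0.4 0.97 -0.1 0 0 -0.13;0.4 0.97 -0.1 0 0 -0.13;0.4 0.97 -0.1 0 0 -0.13;0.4 0.97 -0.1 0 0 -0.13;0.4 0.97 -0.1 0 0 -0.13;0.4 0.97 -0.1 0 0 -0.13;0.4 0.97 -0.1 0 0 -0.13;0.4 0.9 -0.1 0 0 -0.13;0 0 0 0 0 -0.13", grip=87)

```text
time_s: 2.1
tcp_pos: [0.4979, -0.011, 0.1649]
ee_rot: [[-0.998, -0.057, -0.0], [-0.057, 0.998, 0.0], [0.0, 0.0, -1.0]]
wrist_force: [0.3, 0.6, 0.6]
gripper_width: 1.0
gripper_force: 0.0
```

play_rows(commands="0 0 0 0 0 0;0 0 0 0 0 0")

```text
time_s: 2.3
tcp_pos: [0.4964, -0.0139, 0.1654]
ee_rot: [[-0.999, -0.055, -0.001], [-0.055, 0.999, -0.0], [0.001, -0.0, -1.0]]
wrist_force: [0.2, 0.5, 0.5]
gripper_width: 0.998
gripper_force: 0.0
```

```bash
cat > look.py <<'E'
from h import *
import sys
s=r.sense(); p,d,i=cap("wrist"); w=world(d,i)
cv2.imwrite(f"pics/{sys.argv[1]}.png",p)
print(s["time_s"],s["tcp_pos"].round(4),"yaw_y",np.degrees(np.arctan2(s["ee_rot"][1,1],s["ee_rot"][0,1])).round(2),s["ee_rot"][:,2].round(4),s["wrist_force"].round(2))
hsv=cv2.cvtColor(p,cv2.COLOR_BGR2HSV);H,S,V=[hsv[...,k].astype(int) for k in range(3)]
for nm,m in(("yellow",(abs(H-29)<4)&(S>150)&(V>80)),("orange",(abs(H-12)<6)&(S>150)&(V>80))):
    k,l,st,c=cv2.connectedComponentsWithStats(m.astype(np.uint8))
    for j in range(1,k):
        if st[j,4]<150: continue
        q=w[(l==j)&(d>0)]
        if len(q)<50: continue
        zt=np.percentile(q[:,2],98); t=q[q[:,2]>zt-.005]
        rc=cv2.minAreaRect(t[:,:2].astype(np.float32))
        print(nm,c[j].round(),st[j,4],"ztop",zt.round(4),np.round(rc[0],4),np.round(rc[1],4),round(rc[2],1))
E
python3 look.py w1
```

```text
2.3 [ 0.4964 -0.0139  0.1654] yaw_y 93.12 [-8.e-04 -1.e-04 -1.e+00] [0.19 0.46 0.55]
yellow [358. 245.] 1590 ztop 0.0582 [0.5117 0.0206] [0.0159 0.0162] 4.3
yellow [494. 248.] 1135 ztop 0.0583 [0.5076 0.1203] [0.0156 0.0157] 1.5
yellow [609. 240.] 839 ztop 0.033 [0.5086 0.2129] [0.006  0.0025] 15.6
orange [356. 324.] 917 ztop 0.2472 [ 0.4626 -0.0062] [0.001  0.0065] 2.4
orange [489. 321.] 709 ztop 0.2043 [0.4721 0.0331] [0.0291 0.0018] 42.8
orange [356. 392.] 879 ztop 0.056 [0.6232 0.0254] [0.0078 0.0259] 3.2
```

View pics/w1.png

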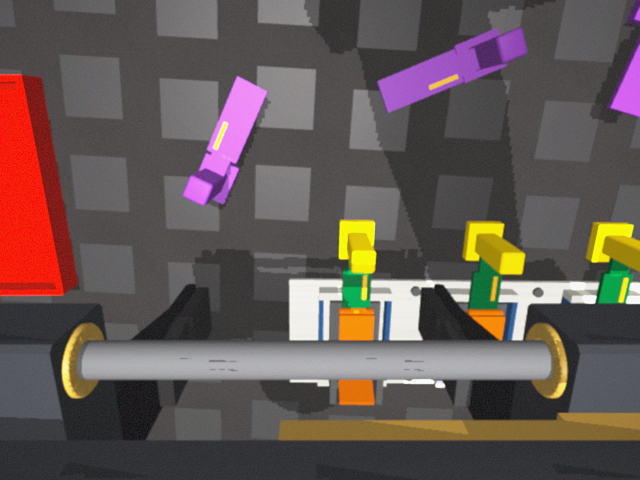

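The wrist view shows card 3's post at (360,250) and card 2's at (500,250). The purple pieces are well clear behind. The wrist and top estimates agree within 3 mm, so I'll take the mean and descend.

play_rows(commands="0.5 1 0 0 0 0;0 0.1 -0.6 0 0 0;0 0 -1 0 0 0;0 0 -1 0 0 0;0 0 -1 0 0 0;0 0 -0.8 0 0 0;0 0 -0.4 0 0 0;0 0 -0.2 0 0 0;0 0 0 0 0 0;0 0 0 0 0 0")

```text
time_s: 3.35
tcp_pos: [0.5128, 0.0197, 0.0166]
ee_rot: [[-0.998, -0.055, 0.002], [-0.055, 0.998, 0.001], [-0.002, 0.0, -1.0]]
wrist_force: [0.5, 0.7, 0.3]
gripper_width: 1.003
gripper_force: 0.0
```

play_rows(commands="0 0 0 0 0 0;0 0 0 0 0 0;0 0 0 0 0 0;0 0 0 0 0 0;0 0 0 0 0 0;0 0 0 0 0 0;0 0 0 0 0 0;0 0 0 0 0 0;0 0 0 0 0 0;0 0 0 0 0 0", grip=10)

```text
time_s: 4.35
tcp_pos: [0.5119, 0.0196, 0.0155]
ee_rot: [[-0.999, -0.055, -0.0], [-0.055, 0.999, -0.0], [0.0, -0.0, -1.0]]
wrist_force: [-1.2, -0.7, 0.3]
gripper_width: 0.181
gripper_force: 30.3
```

Gripped at 15.7 mm. I'll pull level at 20 mm/s, reading as it goes.

play_rows(commands="-0.067 -0.003 0 0 0 0;-0.067 -0.003 0 0 0 0;-0.067 -0.003 0 0 0 0")

```text
time_s: 4.65
tcp_pos: [0.5061, 0.0195, 0.0155]
ee_rot: [[-0.998, -0.055, 0.001], [-0.055, 0.998, 0.0], [-0.001, 0.0, -1.0]]
wrist_force: [1.7, -0.6, -2.0]
gripper_width: 0.178
gripper_force: 30.0
```

play_rows(commands="-0.067 -0.003 0 0 0 0;-0.067 -0.003 0 0 0 0")

```text
time_s: 4.85
tcp_pos: [0.5019, 0.0192, 0.0156]
ee_rot: [[-0.998, -0.055, 0.0], [-0.055, 0.998, 0.0], [-0.0, 0.0, -1.0]]
wrist_force: [1.7, -0.2, -2.1]
gripper_width: 0.179
gripper_force: 30.0
```

play_rows(commands="-0.067 -0.003 0 0 0 0;-0.067 -0.003 0 0 0 0")

```text
time_s: 5.05
tcp_pos: [0.4977, 0.019, 0.0156]
ee_rot: [[-0.998, -0.055, 0.0], [-0.055, 0.998, 0.0], [-0.0, 0.0, -1.0]]
wrist_force: [1.2, 0.1, -1.4]
gripper_width: 0.18
gripper_force: 30.0
```

play_rows(commands="-0.067 -0.003 0 0 0 0;-0.067 -0.003 0 0 0 0")

```text
time_s: 5.25
tcp_pos: [0.4937, 0.0188, 0.0156]
ee_rot: [[-0.998, -0.055, 0.0], [-0.055, 0.998, 0.0], [-0.0, 0.0, -1.0]]
wrist_force: [2.3, 0.4, -1.5]
gripper_width: 0.183
gripper_force: 30.0
```

play_rows(commands="0 0 0 0 0 0;0 0 0 0 0 0;0 0 0 0 0 0")

```text
time_s: 5.55
tcp_pos: [0.4934, 0.0187, 0.0156]
ee_rot: [[-0.999, -0.055, -0.001], [-0.055, 0.999, -0.0], [0.001, -0.0, -1.0]]
wrist_force: [-0.4, 0.4, -0.1]
gripper_width: 0.182
gripper_force: 30.0
```

play_rows(commands="-0.133 -0.006 0 0 0 0;-0.133 -0.006 0 0 0 0;-0.133 -0.006 0 0 0 0;-0.133 -0.006 0 0 0 0;-0.133 -0.006 0 0 0 0;-0.133 -0.006 0 0 0 0;-0.133 -0.006 0 0 0 0;0 0 0 0 0 0;0 0 0 0 0 0")

```text
time_s: 6.45
tcp_pos: [0.466, 0.0176, 0.0156]
ee_rot: [[-0.998, -0.055, 0.0], [-0.055, 0.998, 0.0], [-0.0, 0.0, -1.0]]
wrist_force: [-0.7, 0.1, -1.1]
gripper_width: 0.181
gripper_force: 30.0
```

play_rows(commands="0 0 0 0 0 0;0 0 0 0 0 0;0 0 0 0 0 0;0 0 0 0 0 0;0 0 0 0 0 0;0 0 0.5 0 0 0;0 0 1 0 0 0;0 0 1 0 0 0;0 0 0.5 0 0 0;0.35 0.85 0 0 0 0;0.35 0.85 0 0 0 0;0.36 0.85 0 0 0 0;0.36 0.85 0 0 0 0;0 0 0 0 0 0;0 0 0 0 0 0", grip=70)

```text
time_s: 7.95
tcp_pos: [0.5082, 0.1198, 0.1051]
ee_rot: [[-0.998, -0.055, -0.001], [-0.055, 0.998, -0.0], [0.001, -0.0, -1.0]]
wrist_force: [0.1, -0.6, -0.3]
gripper_width: 0.804
gripper_force: 0.0
```

```bash
python3 look.py w2
```

```text
7.95 [0.5082 0.1198 0.1051] yaw_y 93.18 [-1.e-03 -3.e-04 -1.e+00] [ 0.07 -0.64 -0.32]
yellow [155. 160.] 1295 ztop 0.0325 [0.4653 0.0227] [0.0173 0.0024] 29.2
yellow [113. 178.] 1025 ztop 0.0587 [0.4662 0.019 ] [0.016 0.016] 1.9
yellow [156. 225.] 209 ztop 0.0232 [0.4993 0.0263] [0.0207 0.0049] 1.4
yellow [314. 248.] 2245 ztop 0.0583 [0.5074 0.1206] [0.0161 0.016 ] 2.6
yellow [484. 252.] 1672 ztop 0.0584 [0.5034 0.2202] [0.0154 0.0151] 1.2
orange [160. 326.] 335 ztop 0.187 [0.4767 0.0846] [0.0008 0.0029] 8.2
orange [313. 332.] 684 ztop 0.1871 [0.4748 0.1186] [0.0011 0.0084] 3.3
orange [474. 332.] 352 ztop 0.1871 [0.4731 0.153 ] [0.001  0.0024] 3.8
orange [312. 386.] 532 ztop 0.0332 [0.5973 0.1247] [0.0104 0.0256] 2.8
orange [312. 414.] 538 ztop 0.2007 [0.4839 0.119 ] [0.0021 0.0074] 0.3
```

Card 3 is standing free at (0.466, 0.018). Now I'll descend on card 2.

play_rows(commands="0 0 -0.8 0 0 0;0 0 -1 0 0 0;0 0 -0.7 0 0 0;0 0 -0.35 0 0 0;0 -0.02 -0.13 0 0 0;0 0 0 0 0 0;0 0 0 0 0 0")

```text
time_s: 8.7
tcp_pos: [0.5092, 0.1192, 0.0171]
ee_rot: [[-0.998, -0.055, 0.002], [-0.055, 0.999, 0.001], [-0.002, 0.001, -1.0]]
wrist_force: [-0.2, -0.3, -0.4]
gripper_width: 0.804
gripper_force: 0.0
```

play_rows(commands="0 0 0 0 0 0;0 0 0 0 0 0;0 0 0 0 0 0;0 0 0 0 0 0;0 0 0 0 0 0;0 0 0 0 0 0;0 0 0 0 0 0;0 0 0 0 0 0;0 0 0 0 0 0;0 0 0 0 0 0", grip=10)

```text
time_s: 9.7
tcp_pos: [0.5085, 0.119, 0.0161]
ee_rot: [[-0.999, -0.055, -0.0], [-0.055, 0.999, 0.0], [0.0, 0.0, -1.0]]
wrist_force: [-0.4, -0.5, 0.4]
gripper_width: 0.181
gripper_force: 30.0
```

play_rows(commands="-0.067 -0.003 0 0 0 0;-0.067 -0.003 0 0 0 0;-0.067 -0.003 0 0 0 0")

```text
time_s: 10.0
tcp_pos: [0.5038, 0.1193, 0.0162]
ee_rot: [[-0.998, -0.055, 0.003], [-0.055, 0.998, 0.001], [-0.003, 0.001, -1.0]]
wrist_force: [4.7, 0.3, -6.5]
gripper_width: 0.179
gripper_force: 30.0
```

play_rows(commands="-0.067 -0.003 0 0 0 0;-0.067 -0.003 0 0 0 0")

```text
time_s: 10.2
tcp_pos: [0.4997, 0.1192, 0.0162]
ee_rot: [[-0.998, -0.055, 0.003], [-0.055, 0.998, 0.001], [-0.003, 0.001, -1.0]]
wrist_force: [5.0, -0.6, -4.5]
gripper_width: 0.181
gripper_force: 30.0
```

play_rows(commands="-0.067 -0.003 0 0 0 0;-0.067 -0.003 0 0 0 0")

```text
time_s: 10.4
tcp_pos: [0.4957, 0.119, 0.0162]
ee_rot: [[-0.998, -0.055, 0.003], [-0.055, 0.998, 0.001], [-0.003, 0.001, -1.0]]
wrist_force: [5.5, 1.3, -5.0]
gripper_width: 0.18
gripper_force: 30.0
```

play_rows(commands="-0.067 -0.003 0 0 0 0;-0.067 -0.003 0 0 0 0")

```text
time_s: 10.6
tcp_pos: [0.4916, 0.1188, 0.0162]
ee_rot: [[-0.998, -0.055, 0.003], [-0.055, 0.998, 0.001], [-0.003, 0.001, -1.0]]
wrist_force: [4.5, -0.2, -5.5]
gripper_width: 0.181
gripper_force: 30.0
```

play_rows(commands="0 0 0 0 0 0;0 0 0 0 0 0;0 0 0 0 0 0")

```text
time_s: 10.9
tcp_pos: [0.4912, 0.1186, 0.0163]
ee_rot: [[-0.998, -0.055, 0.001], [-0.055, 0.998, 0.001], [-0.002, 0.001, -1.0]]
wrist_force: [5.2, 1.0, -4.7]
gripper_width: 0.182
gripper_force: 30.0
```

play_rows(commands="-0.133 -0.006 0 0 0 0;-0.133 -0.006 0 0 0 0;-0.133 -0.006 0 0 0 0;-0.133 -0.006 0 0 0 0;-0.133 -0.006 0 0 0 0;-0.133 -0.006 0 0 0 0;-0.133 -0.006 0 0 0 0;0 0 0 0 0 0;0 0 0 0 0 0")

```text
time_s: 11.8
tcp_pos: [0.4625, 0.117, 0.0162]
ee_rot: [[-0.998, -0.055, 0.0], [-0.055, 0.998, 0.0], [-0.0, 0.0, -1.0]]
wrist_force: [-0.1, -0.2, 0.1]
gripper_width: 0.182
gripper_force: 30.0
```

play_rows(commands="0 0 0 0 0 0;0 0 0 0 0 0;0 0 0 0 0 0;0 0 0 0 0 0;0 0 0 0 0 0;0 0 0.5 0 0 0;0 0 1 0 0 0;0 0 1 0 0 0;0 0 0.5 0 0 0;0.34 0.85 0 0 0 0;0.34 0.85 0 0 0 0;0.34 0.85 0 0 0 0;0.34 0.83 0 0 0 0;0 0 0 0 0 0;0 0 0 0 0 0", grip=70)

```text
time_s: 13.3
tcp_pos: [0.5029, 0.2184, 0.1056]
ee_rot: [[-0.998, -0.055, -0.001], [-0.055, 0.998, -0.001], [0.001, -0.001, -1.0]]
wrist_force: [0.2, 0.3, -0.1]
gripper_width: 0.802
gripper_force: 0.0
```

```bash
python3 look.py w3 | grep -v orange
```

```text
13.3 [0.5029 0.2184 0.1056] yaw_y 93.17 [-1.1e-03 -6.0e-04 -1.0e+00] [ 0.15  0.33 -0.1 ]
yellow [38. 35.] 190 ztop 0.0235 [0.3937 0.0678] [0.0033 0.0197] 23.6
yellow [  5. 170.] 498 ztop 0.0087 [0.466  0.0303] [0.0082 0.0303] 82.4
yellow [156. 162.] 1362 ztop 0.0365 [0.4666 0.1262] [0.0014 0.0048] 88.8
yellow [115. 179.] 1010 ztop 0.0585 [0.4617 0.1181] [0.0156 0.0161] 3.7
yellow [158. 227.] 212 ztop 0.023 [0.4947 0.1256] [0.0207 0.0047] 2.9
yellow [316. 249.] 2148 ztop 0.0583 [0.5029 0.2205] [0.0157 0.0154] 2.9
```

Card 1's true y should be about 0.219, so I'm aligned.

play_rows(commands="0 0.02 -0.8 0 0 0;0 0 -1 0 0 0;0 0 -0.7 0 0 0;0 0 -0.35 0 0 0;0 0 -0.13 0 0 0;0 0 0 0 0 0;0 0 0 0 0 0")

```text
time_s: 14.05
tcp_pos: [0.5039, 0.2192, 0.0178]
ee_rot: [[-0.998, -0.055, 0.002], [-0.055, 0.998, 0.001], [-0.002, 0.001, -1.0]]
wrist_force: [0.0, -0.7, -0.0]
gripper_width: 0.801
gripper_force: 0.0
```

play_rows(commands="0 0 0 0 0 0;0 0 0 0 0 0;0 0 0 0 0 0;0 0 0 0 0 0;0 0 0 0 0 0;0 0 0 0 0 0;0 0 0 0 0 0;0 0 0 0 0 0;0 0 0 0 0 0;0 0 0 0 0 0", grip=10)

```text
time_s: 15.05
tcp_pos: [0.5033, 0.2189, 0.0167]
ee_rot: [[-0.999, -0.055, -0.0], [-0.055, 0.999, 0.0], [0.0, 0.0, -1.0]]
wrist_force: [0.1, 0.6, -0.6]
gripper_width: 0.184
gripper_force: 30.0
```

play_rows(commands="-0.067 -0.003 0 0 0 0;-0.067 -0.003 0 0 0 0;-0.067 -0.003 0 0 0 0")

```text
time_s: 15.35
tcp_pos: [0.4985, 0.2193, 0.0167]
ee_rot: [[-0.998, -0.055, 0.003], [-0.055, 0.998, 0.002], [-0.003, 0.001, -1.0]]
wrist_force: [5.3, -0.1, -4.9]
gripper_width: 0.176
gripper_force: 30.0
```

play_rows(commands="-0.067 -0.003 0 0 0 0;-0.067 -0.003 0 0 0 0")

```text
time_s: 15.55
tcp_pos: [0.4946, 0.2192, 0.0167]
ee_rot: [[-0.998, -0.055, 0.003], [-0.055, 0.998, 0.002], [-0.003, 0.001, -1.0]]
wrist_force: [5.2, 0.3, -4.3]
gripper_width: 0.18
gripper_force: 30.0
```

play_rows(commands="-0.067 -0.003 0 0 0 0;-0.067 -0.003 0 0 0 0")

```text
time_s: 15.75
tcp_pos: [0.4905, 0.219, 0.0167]
ee_rot: [[-0.998, -0.055, 0.003], [-0.055, 0.998, 0.002], [-0.003, 0.001, -1.0]]
wrist_force: [6.2, 0.5, -3.9]
gripper_width: 0.178
gripper_force: 30.0
```

play_rows(commands="-0.067 -0.003 0 0 0 0;-0.067 -0.003 0 0 0 0")

```text
time_s: 15.95
tcp_pos: [0.4865, 0.2188, 0.0167]
ee_rot: [[-0.998, -0.055, 0.003], [-0.055, 0.998, 0.002], [-0.003, 0.001, -1.0]]
wrist_force: [5.8, 0.8, -4.9]
gripper_width: 0.183
gripper_force: 30.0
```

play_rows(commands="0 0 0 0 0 0;0 0 0 0 0 0;0 0 0 0 0 0")

```text
time_s: 16.25
tcp_pos: [0.486, 0.2187, 0.0168]
ee_rot: [[-0.998, -0.055, 0.002], [-0.055, 0.998, 0.001], [-0.002, 0.001, -1.0]]
wrist_force: [5.6, 1.2, -5.6]
gripper_width: 0.181
gripper_force: 30.0
```

Clips 1 and 2 drag about 5–6 N and hold 5 N after a stop. Clip 3 drags about 2–3 N and holds about 0, so clip 3 is the weak one. I'll finish card 1 and go above clip 3's cheeks.

play_rows(commands="-0.133 -0.006 0 0 0 0;-0.133 -0.006 0 0 0 0;-0.133 -0.006 0 0 0 0;-0.133 -0.006 0 0 0 0;-0.133 -0.006 0 0 0 0;-0.133 -0.006 0 0 0 0;-0.133 -0.006 0 0 0 0;0 0 0 0 0 0;0 0 0 0 0 0")

```text
time_s: 17.15
tcp_pos: [0.4573, 0.2169, 0.0168]
ee_rot: [[-0.998, -0.055, 0.0], [-0.055, 0.998, 0.0], [-0.0, 0.0, -1.0]]
wrist_force: [0.4, 0.8, -0.9]
gripper_width: 0.181
gripper_force: 30.0
```

play_rows(commands="0 0 0 0 0 0;0 0 0 0 0 0;0 0 0 0 0 0;0 0 0 0 0 0;0 0 0 0 0 0;0 0 0.8 0 0 0;0 0 1 0 0 0;0 0 1 0 0 0;0 0 1 0 0 0", grip=75)

```text
time_s: 18.05
tcp_pos: [0.4571, 0.2166, 0.1319]
ee_rot: [[-0.999, -0.055, -0.0], [-0.055, 0.999, -0.0], [0.0, -0.0, -1.0]]
wrist_force: [0.3, 0.6, -0.2]
gripper_width: 0.844
gripper_force: 0.0
```

play_rows(commands="0.75 -0.92 0 0 0 0;0.75 -0.92 0 0 0 0;0.75 -0.92 0 0 0 0;0.75 -0.92 0 0 0 0;0.75 -0.92 0 0 0 0;0.75 -0.92 0 0 0 0;0.72 -0.92 0 0 0 0;0 0 0 0 0 0;0 0 0 0 0 0;0 0 0 0 0 0")

```text
time_s: 19.05
tcp_pos: [0.6132, 0.0241, 0.1305]
ee_rot: [[-0.998, -0.055, -0.001], [-0.055, 0.998, 0.0], [0.001, 0.0, -1.0]]
wrist_force: [-0.2, 0.8, -0.4]
gripper_width: 0.863
gripper_force: 0.0
```

```bash
python3 look.py w4
```

```text
19.05 [0.6132 0.0241 0.1305] yaw_y 93.17 [-8.e-04  0.e+00 -1.e+00] [-0.15  0.77 -0.42]
yellow [300.  10.] 229 ztop 0.0094 [0.4765 0.0093] [0.011  0.0055] 2.3
yellow [631.  12.] 275 ztop 0.0088 [0.4667 0.2081] [0.0132 0.0078] 2.0
orange [319. 161.] 217 ztop 0.0296 [0.5666 0.028 ] [0.0327 0.0164] 53.9
orange [474. 194.] 3134 ztop 0.0318 [0.5798 0.1231] [0.042  0.0306] 2.3
orange [625. 195.] 2010 ztop 0.0319 [0.5762 0.2153] [0.0441 0.0225] 12.2
orange [315. 255.] 1164 ztop 0.0571 [0.6199 0.0255] [0.0064 0.0254] 2.4
orange [480. 258.] 1228 ztop 0.057 [0.6161 0.1251] [0.0069 0.0265] 3.5
orange [632. 258.] 407 ztop 0.0566 [0.6118 0.2148] [0.0074 0.0062] 87.3
```

View pics/w4.png

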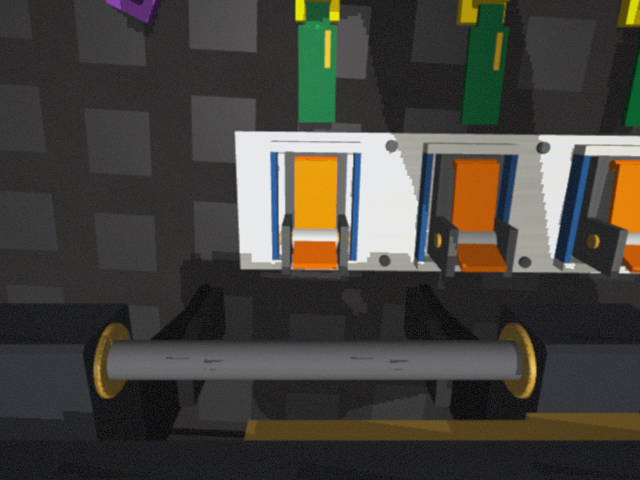

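Clip 3 sits upright in its nest, with cheeks at columns 287–347, rows 215–270. All three blades are out. I'll descend to grip the cheeks slightly forward, near the centre of mass.

play_rows(commands="-0.12 0 -0.6 0 0 0;0 0 -1 0 0 0;0 0 -1 0 0 0;0 0 -0.6 0 0 0;0 0 -0.3 0 0 0;0 0 -0.1 0 0 0;0 0 0 0 0 0;0 0 0 0 0 0")

```text
time_s: 19.9
tcp_pos: [0.6111, 0.0241, 0.024]
ee_rot: [[-0.998, -0.055, 0.002], [-0.055, 0.998, 0.0], [-0.002, 0.0, -1.0]]
wrist_force: [0.1, 0.2, 0.7]
gripper_width: 0.864
gripper_force: 0.0
```

play_rows(commands="0 0 0 0 0 0;0 0 0 0 0 0;0 0 0 0 0 0;0 0 0 0 0 0;0 0 0 0 0 0;0 0 0 0 0 0;0 0 0 0 0 0;0 0 0 0 0 0", grip=34)

```text
time_s: 20.7
tcp_pos: [0.6104, 0.0237, 0.0228]
ee_rot: [[-0.998, -0.055, 0.0], [-0.055, 0.998, 0.0], [-0.0, 0.0, -1.0]]
wrist_force: [-0.4, -0.1, 0.6]
gripper_width: 0.461
gripper_force: 29.9
```

play_rows(commands="0 0 0.1 0 0 0;0 0 0.2 0 0 0;0 0 0.2 0 0 0;0 0 0.3 0 0 0;0 0 0.5 0 0 0;0 0 0.7 0 0 0;0 0 0.7 0 0 0;0 0 0.5 0 0 0;0 0 0.2 0 0 0;0 0 0 0 0 0;0 0 0 0 0 0")

```text
time_s: 21.8
tcp_pos: [0.6094, 0.0235, 0.124]
ee_rot: [[-0.999, -0.054, -0.002], [-0.054, 0.999, -0.0], [0.002, 0.0, -1.0]]
wrist_force: [-0.7, -0.1, -3.3]
gripper_width: 0.458
gripper_force: 29.9
```

```bash
python3 - <<'E'
from h import *
p,d,i=cap("scene"); cv2.imwrite("pics/s1.png",p)
cv2.imwrite("pics/s1c.png",cv2.resize(p[120:380,180:500],None,fx=2.2,fy=2.2,interpolation=cv2.INTER_CUBIC))
print(r.sense()["tcp_pos"],r.sense()["wrist_force"])
E
```

```text
[0.60934382 0.02348419 0.12367019] [-0.1697357   0.27753072 -3.03737094]
```

View pics/s1c.png

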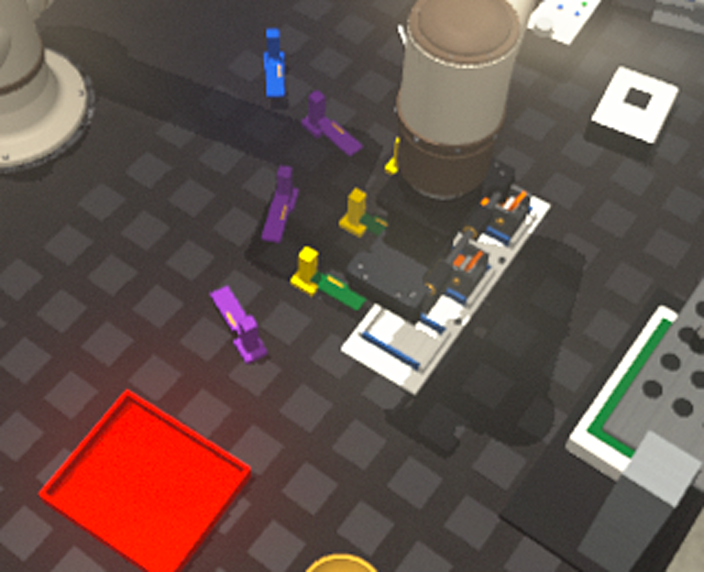

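Nest 3 is empty, the clip hangs in the gripper (about 3 N), and clips 1 and 2 are still in place. I'll carry it over the tray centre (0.489, -0.282).

play_rows(commands="-0.1 -0.3 0 0 0 0;-0.2 -0.6 0 0 0 0;-0.27 -0.8 0 0 0 0;-0.27 -0.8 0 0 0 0;-0.27 -0.8 0 0 0 0;-0.27 -0.8 0 0 0 0;-0.27 -0.8 0 0 0 0;-0.27 -0.8 0 0 0 0;-0.27 -0.8 0 0 0 0;-0.27 -0.8 0 0 0 0;-0.27 -0.8 0 0 0 0;-0.27 -0.8 0 0 0 0;-0.27 -0.8 0 0 0 0;-0.2 -0.5 0 0 0 0;-0.04 -0.1 0 0 0 0;0 0 0 0 0 0;0 0 0 0 0 0;0 0 0 0 0 0")

```text
time_s: 23.65
tcp_pos: [0.5053, -0.2847, 0.1248]
ee_rot: [[-0.998, -0.056, 0.0], [-0.056, 0.998, 0.0], [-0.0, 0.0, -1.0]]
wrist_force: [-0.9, 0.5, -3.6]
gripper_width: 0.461
gripper_force: 29.9
```

```bash
python3 - <<'E'
from h import *
p,d,i=cap("scene")
cv2.imwrite("pics/s2c.png",cv2.resize(p[220:420,130:380],None,fx=3,fy=3,interpolation=cv2.INTER_CUBIC))
s=r.sense();print(s["tcp_pos"],s["gripper_width"])
E
```

```text
[ 0.50532947 -0.28463393  0.12476607] 0.4571635785029359
```

View pics/s2c.png

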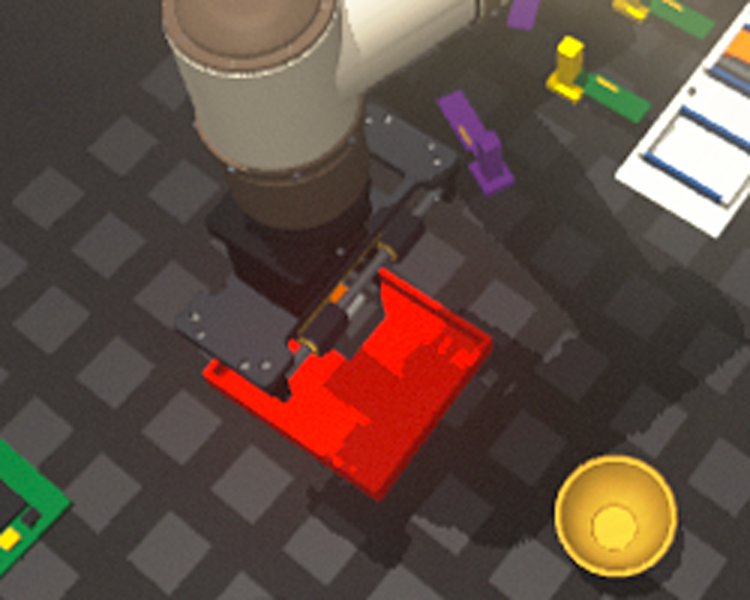

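The clip hangs level over the tray. I'll lower it, slowly at the end.

play_rows(commands="0 0.1 -0.5 0 0 0;0 0 -0.8 0 0 0;0 0 -0.8 0 0 0;0 0 -0.6 0 0 0;0 0 -0.3 0 0 0;0 0 -0.2 0 0 0;0 0 -0.07 0 0 0;0 0 0 0 0 0;0 0 0 0 0 0")

```text
time_s: 24.6
tcp_pos: [0.5056, -0.2826, 0.0275]
ee_rot: [[-0.998, -0.055, 0.002], [-0.055, 0.998, -0.001], [-0.002, -0.001, -1.0]]
wrist_force: [0.2, -0.0, -2.0]
gripper_width: 0.456
gripper_force: 29.9
```

play_rows(commands="0 0 -0.03 0 0 0;0 0 -0.03 0 0 0;0 0 0 0 0 0")

```text
time_s: 24.9
tcp_pos: [0.505, -0.2824, 0.025]
ee_rot: [[-0.999, -0.055, 0.0], [-0.055, 0.999, -0.0], [-0.0, -0.0, -1.0]]
wrist_force: [0.2, -0.1, -3.1]
gripper_width: 0.46
gripper_force: 29.9
```

play_rows(commands="0 0 -0.03 0 0 0;0 0 -0.02 0 0 0;0 0 0 0 0 0;0 0 0 0 0 0")

```text
time_s: 25.3
tcp_pos: [0.5049, -0.2824, 0.0233]
ee_rot: [[-0.999, -0.055, -0.0], [-0.055, 0.999, 0.0], [0.0, 0.0, -1.0]]
wrist_force: [0.7, -0.2, -3.7]
gripper_width: 0.461
gripper_force: 29.9
```

play_rows(commands="0 0 -0.02 0 0 0;0 0 0 0 0 0;0 0 0 0 0 0")

```text
time_s: 25.6
tcp_pos: [0.5051, -0.2824, 0.0228]
ee_rot: [[-0.998, -0.055, 0.0], [-0.055, 0.998, -0.0], [-0.0, -0.0, -1.0]]
wrist_force: [0.5, -0.3, -1.8]
gripper_width: 0.455
gripper_force: 29.9
```

play_rows(commands="0 0 -0.01 0 0 0;0 0 0 0 0 0;0 0 0 0 0 0")

```text
time_s: 25.9
tcp_pos: [0.5051, -0.2824, 0.0228]
ee_rot: [[-0.998, -0.055, 0.0], [-0.055, 0.998, -0.0], [-0.0, -0.0, -1.0]]
wrist_force: [-0.8, 0.1, 0.4]
gripper_width: 0.457
gripper_force: 29.9
```

play_rows(commands="0 0 0 0 0 0;0 0 0 0 0 0;0 0 0 0 0 0;0 0 0 0 0 0;0 0 0.3 0 0 0;0 0 0.6 0 0 0;0 0 1 0 0 0;0 0 1 0 0 0;0 0 1 0 0 0;0 0 1 0 0 0;-0.5 -1 0.5 0 0 0;-0.5 -1 0 0 0 0;-0.5 -1 0 0 0 0;-0.5 -1 0 0 0 0;-0.5 -1 0 0 0 0;-0.5 -1 0 0 0 0;0 0 0 0 0 0;0 0 0 0 0 0", grip=56)

```text
time_s: 27.7
tcp_pos: [0.4144, -0.4628, 0.1847]
ee_rot: [[-0.999, -0.053, 0.0], [-0.053, 0.999, 0.0], [-0.0, 0.0, -1.0]]
wrist_force: [0.4, 1.4, 0.8]
gripper_width: 0.646
gripper_force: 0.0
```

```bash
python3 - <<'E'
from h import *
p,d,i=cap("top"); a=cv2.resize(p[170:340,220:480],None,fx=3,fy=3,interpolation=cv2.INTER_CUBIC)
cv2.imwrite("pics/t2.png",a)
E
```

```text
(no output)
```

View pics/t2.png

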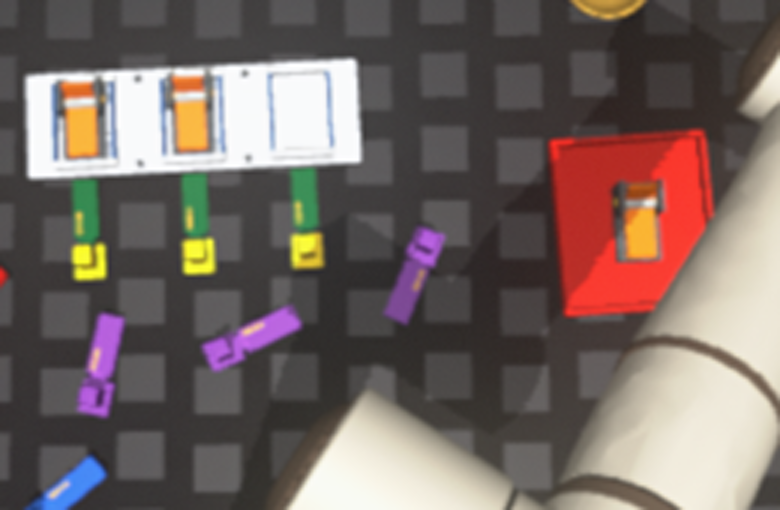

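The clip stands upright in the tray at (638,220) in the crop. The two sound clips are in their nests, the three cards are standing free, and the look-alikes are untouched.

```bash
python3 -c "
from station import r
print(r.finish_job())"
```

```text
the job is handed in; nothing more can be done
None
```

The job is handed in: clip 3 (right nest) was the weak one, dragging about 2–3 N against 5–6 N for the other two, and it now stands upright in the red tray, with the sound clips in their nests and all three cards on the bench.

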